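# Return the test reagents and timer to their holders

### The job

Put the colour-test set back in its holders: the blue-capped clear bottle in the holder with the blue ring, the black-capped amber bottle in the one with the black ring, the small red-capped bottle in the small red ring, and the white timer flat, face up, in the square tray. Each must stand inside its rim on the holder's floor, bottles upright and never tipped over, and the small glass beaker and the tape roll are to be left where they stand. The other bottles and glassware at the back right of the bench are not part of the set.

Things in the scene. Friction and masses are not known exactly. Their poses are not given: they have to be found in the camera images.
- blue_bottle: loose clear glass reagent bottle with a white label and a blue screw cap, round, 62 mm across, 120 mm tall; straight body up to 83 mm, then a shoulder; the cap, 37 mm across, from 97 mm to the top; 0.17 to 0.34 kg. Stands upright. (A look-alike at the far back right of the bench is fixed and not meant.) Origin: centre of the underside, z up
- amber_bottle: loose amber-brown reagent bottle with a black screw cap, round, 56 mm across, 105 mm tall; straight body up to 73 mm, then a shoulder; the cap, 31 mm across, from 85 mm to the top; 0.12 to 0.24 kg. Stands upright. (A look-alike at the far back right of the bench is fixed and not meant.) Origin: centre of the underside, z up
- dropper_bottle: loose small pale bottle with a label and a red screw cap, round, 29 mm across, 62 mm tall, straight body up to 43 mm, cap 19 mm across from 50 mm to the top; 20 to 45 g. Stands upright. Origin: centre of the underside, z up
- bench_timer: loose white timer with a small display and three buttons (the middle one red), square, 58 x 58 mm, 19 mm thick (sides 17 mm), lying face up on the worktop, turned at most 0.4 rad from square to the worktop. Origin: centre of the underside, z up, x and y along its sides
- blue_holder: large fixed round holder: light grey disc foot 96 mm across with a raised blue ring on it. Well inside the ring 78 mm across; its floor lies 5 mm above the worktop, ring 4 mm thick, its top 13 mm above the worktop. Origin: centre of the underside, on the worktop, z up
- black_holder: large fixed round holder: light grey disc foot 96 mm across with a raised black ring on it. Well inside the ring 78 mm across; its floor lies 5 mm above the worktop, ring 4 mm thick, its top 13 mm above the worktop. Origin: centre of the underside, on the worktop, z up
- red_holder: small fixed round holder: light grey disc foot 64 mm across with a raised red ring on it. Well inside the ring 46 mm across; its floor lies 5 mm above the worktop, ring 4 mm thick, its top 13 mm above the worktop. Origin: centre of the underside, on the worktop, z up
- timer_tray: fixed square tray: light grey base 92 x 92 mm with a dark rubber mat and a raised white square frame, 74 x 74 mm inside, walls 4 mm thick; its floor lies 5 mm above the worktop and the top of the frame 10 mm above it. Turned at most 0.4 rad from square to the worktop. Origin: centre of the underside, on the worktop, z up, x and y along its sides
- small_beaker: bystander: small loose empty glass beaker, 57 x 62 mm, 72 mm tall, upright. Origin: centre of the underside. To be left where it stands
- tape: bystander: loose tan roll of tape lying flat, 76 mm across, 18 mm high. Origin: centre of the underside. To be left where it lies
Not all that is in view belongs to the job. Leave any turquoise look-alike of the bench_timer alone.

How it is judged:
At the end, for the whole second after the job is handed in: Each thing rests on the floor of its own holder, its underside 2 to 8 mm above the holder's underside, tilted less than 0.1 rad, still and released, its centre horizontally within 12 mm (blue-capped and red-capped bottle) or 14 mm (amber bottle, timer) of the holder's centre (horizontal distance between blue_bottle and blue_holder below 0.012 m and z of blue_bottle in the frame of blue_holder between 0.002 and 0.008 m and angle between each of blue_bottle, amber_bottle, dropper_bottle, bench_timer's own z axis and vertical below 0.1 rad and linear speed of each of blue_bottle, amber_bottle, dropper_bottle, bench_timer below 0.02 m/s and contact force between each of blue_bottle, amber_bottle, dropper_bottle, bench_timer and the fingers below 0.1 N and horizontal distance between amber_bottle and black_holder below 0.014 m and z of amber_bottle in the frame of black_holder between 0.002 and 0.008 m and horizontal distance between dropper_bottle and red_holder below 0.012 m and z of dropper_bottle in the frame of red_holder between 0.002 and 0.008 m and horizontal distance between bench_timer and timer_tray below 0.014 m and z of bench_timer in the frame of timer_tray between 0.002 and 0.008 m); the robot touches nothing.
It fails at once if a bottle was tipped over (angle between any of blue_bottle, amber_bottle, dropper_bottle's own z axis and vertical above 0.7 rad).
It fails at once if the small beaker or the tape roll was pushed away or knocked over (distance of any of small_beaker, tape from where it was at the start of the episode above 0.03 m or angle between small_beaker's own z axis and vertical above 0.6 rad).
It also fails if it takes over 120 s, if anything falls off the work surface, if the arm or the gripper's body presses on something with over 40 N, if the wrist force passes 120 N, or if a joint passes its speed limit or range.

### The arm

A 6-joint arm with a two-finger parallel gripper is mounted at the origin on a cart in front of the work surface, level with it; the furniture and walls round the work are solid. World frame = base frame: x ahead of the robot, y to its left, z up, the work surface at z = 0. Lengths are in m, angles in rad, forces in N, time in s.
With the tool pointing down it reaches from about 0.425 to 1.125 m from the base axis. Payload 14.9 kg.
Tool frame: the origin (TCP) lies midway between the tips of the shut fingers; the grasp point (between the pads) lies 19 mm behind it; z points along the fingers, y is the line along which they close (so a half turn about z gives the same grasp; the last joint's range is limited). The gripper opens to 91 mm and grips with 3 to 60 N. Pads are 32 mm wide; open, the fingers measure 118 mm over their backs; the gripper's body (76 mm by 178 mm) begins 60 mm behind the grasp point.
Start: joints at [1.194, 0.379, 1.734, -0, 1.028, -0.033], TCP at [0.236, 0.659, 0.214] pointing down, gripper open.
Joint ranges: [-2.77, 2.77], [-0.74, 2.19], [0, 2.66], [-1.06, 4.2], [0.31, 2.87], [-3.08, 3.08]. Speed limits (rad/s): [1.89, 1.89, 2.39, 3.14, 3.14, 3.14].

### API

Orientations are given as a unit quaternion [w, x, y, z].
In Python, from cell import sensors, cams, workorder gives the robot as it stands.
- The arm moves only by the tool move_arm, never from a script. Its argument "rows" is text: rows parted by semicolons, each of 7 numbers parted by spaces: the turn, a rotation vector about the tool's x, y, z in rad, then the shift along the tool's x, y, z in cm, then the opening, from 0 (shut) to 1 (fully open). A call has 1 to 5 rows; each row shifts and turns the commanded pose from where the row before left it, along the tool's axes as they then stand; what a row does not reach is not made up. A row lasts 1/10 s, in which the tool goes at most 50 mm and 8.59 degrees, less where a joint would pass 70% of its speed; a pose out of reach is approached as far as the arm can. A call is refused whole if a number of a shift passes 5 or a number of a turn 0.15, either way. A call with a gripper value outside its range is refused whole. The fingers move at their own pace and stop on an object; "force" is the grip in N (left out, the last holds). Time passes only in rows, so rows that do not move let the fingers close. It gives the time, the measured TCP pose, the force, the opening and the grip force at its end, in the units of the state.
- sensors.get_obs(): the state, without advancing time (a new reading comes with each control period).
- cams.get_image(name): name is "scene" or "top" or "wrist"; returns a dict with "pixels" (420x560x3 uint8, red, green, blue), "fx", "fy", "cx", "cy" (pixels), "D" ([k1, k2, p1, p2, k3] as OpenCV has them; the pictures are not rectified), "R" (3x3) and "t" (3): a world point X has camera coordinates R X + t. Camera axes: x right, y down, z forward; pixel columns grow to the right and rows downward; lengths in m; the calibration is good to about 2 mm. A picture is of the moment at which its call begins. There is no depth.
- workorder.hand_in(): hands the job in; it is judged then, once.
The state is a dict: "time_s": time; "joint_pos": joint angles; "qvel": joint speeds; "tau": joint torques, N m; "position": TCP position; "orientation": TCP orientation; "force": force on the tool from outside, world axes, zero at the start; "wrist_torque": the same for the moment, N m; "finger_gap": opening from 0.0 (shut) to 1.0 (fully open); "grasp_force": force on a finger pad.
Only numpy, scipy, OpenCV 4.12 (cv2) and the standard library are available. Lean on these libraries where they do the work, as an engineer would, in place of code of your own. Each camera call takes 0.05 s, during which the arm holds its last target. There are 200 camera calls.

## Working session

There is one attempt and no reset: what is moved stays moved. The work goes in short steps, Python scripts to look and compute and a tool call to move; the robot and the scene stay as the last step left them, time stands still between calls to the robot, and variables do not carry over. Pictures are saved under pics/ and viewed, at most 14 in all, crops included, and the job is handed in when it is done.

Besides the shell and the picture viewer there is one more tool, called after ">>>" by a JSON object that holds its "op" and its "data", one argument or row to a line. move_arm: Moves the arm, as the interface text tells. Its arguments: {"type":"object","properties":{"rows":{"type":"string"},"force":{"type":"number"}},"required":["rows"]}

```bash
mkdir -p pics; ls
python3 - <<'E'
from cell import sensors, cams
import cv2,pickle
o=sensors.get_obs();print({k:o[k] for k in('time_s','position','orientation','finger_gap')})
for n in('scene','top'):
    im=cams.get_image(n);pickle.dump(im,open(f'{n}.pkl','wb'))
    cv2.imwrite(f'pics/{n}0.png',cv2.resize(im['pixels'][:,:,::-1],(800,600),interpolation=cv2.INTER_CUBIC))
    print(n,im['fx'],im['D'],-im['R'].T@im['t'])
E
```

```text
pics
{'time_s': 0.0, 'position': array([0.23581239, 0.65865849, 0.2132707 ]), 'orientation': array([-1.22747577e-04,  1.71071767e-01,  9.85258412e-01, -5.45532659e-04]), 'finger_gap': 1.001202226469539}
scene 517.2026152569673 [0.04686338 0.         0.         0.         0.        ] [-0.56804914 -0.48983512  0.72004187]
top 494.60440449765036 [-0.17673788  0.          0.          0.          0.        ] [0.46185282 0.03643554 1.45181568]
```

View pics/top0.png

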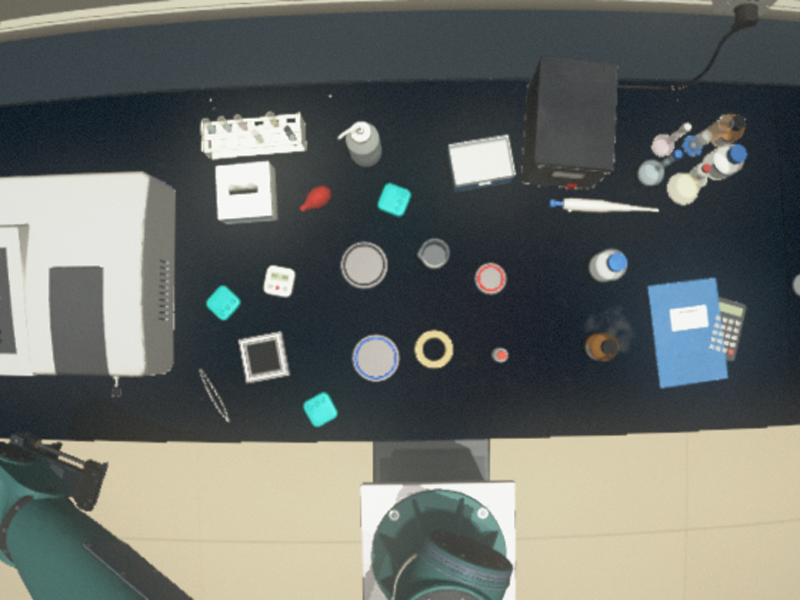

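View pics/scene0.png

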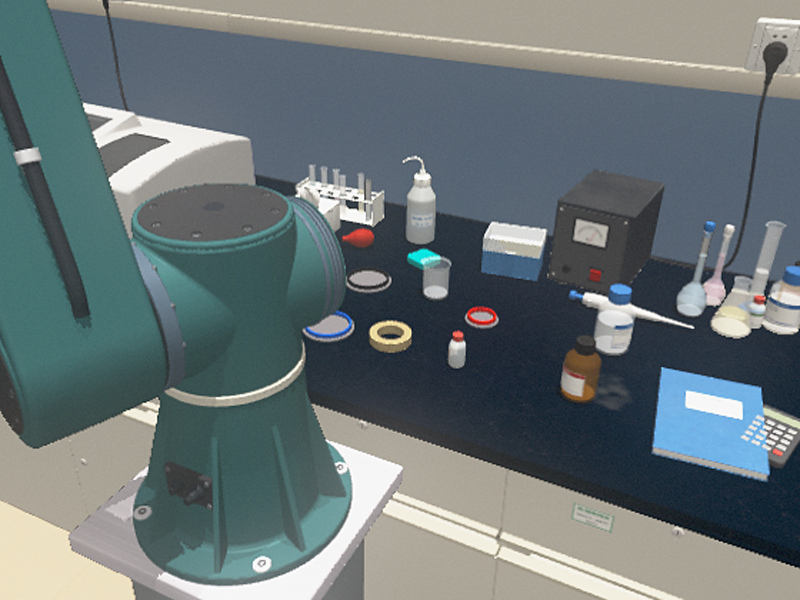

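The top picture shows all of it: the blue bottle (610,265), the amber (602,346), the dropper (500,355), the timer (280,281), the tray (264,357), and the blue (376,358), black (364,265) and red (490,278) holders. The beaker is at (433,253) and the tape at (434,349). I'll rectify this to the bench plane and enlarge it.

```bash
cat > h.py <<'E'
import numpy as np,cv2,pickle
def pix2w(im,uv,z):
    K=np.array([[im['fx'],0,im['cx']],[0,im['fy'],im['cy']],[0,0,1]])
    n=cv2.undistortPoints(np.array(uv,float).reshape(-1,1,2),K,np.array(im['D']),None,None).reshape(-1,2)
    d=np.c_[n,np.ones(len(n))]@im['R']; C=-im['R'].T@im['t']
    return C+d*((z-C[2])/d[:,2])[:,None]
def ortho(im,x0,x1,y0,y1,z,s):
    # image: up=+x, left=+y ; s m/px
    xs=np.arange(x1,x0,-s);ys=np.arange(y1,y0,-s)
    Y,X=np.meshgrid(ys,xs);P=np.stack([X,Y,np.full_like(X,z)],-1).reshape(-1,3)
    K=np.array([[im['fx'],0,im['cx']],[0,im['fy'],im['cy']],[0,0,1]])
    uv=cv2.projectPoints(P,cv2.Rodrigues(im['R'])[0],np.array(im['t'],float),K,np.array(im['D']))[0].reshape(*X.shape,2).astype(np.float32)
    o=cv2.remap(im['pixels'][:,:,::-1].copy(),uv[...,0],uv[...,1],cv2.INTER_CUBIC)
    for i in range(0,o.shape[0]):
        if round((xs[i]*1000)/s/1000)%round(.05/s)==0:o[i,:8]=(0,255,255)
    for j in range(o.shape[1]):
        if round((ys[j]*1000)/s/1000)%round(.05/s)==0:o[:8,j]=(0,255,255)
    return o
E
python3 - <<'E'
from h import *
im=pickle.load(open('top.pkl','rb'))
N=dict(blue_b=(617,261,.12),amber_b=(602,346,.05),drop=(501,355,.062),timer=(280,281,.019),tray=(264,357,.01),blueh=(376,358,.013),blackh=(364,265,.013),redh=(490,278,.013),beaker=(433,253,.072),tape=(434,349,.018))
for k,(u,v,z) in N.items(): print(k,pix2w(im,[(u*.7,v*.7)],z)[0].round(3))
s=.0006
cv2.imwrite('pics/L.png',ortho(im,.42,.76,.0,.46,.01,s)); cv2.imwrite('pics/R.png',ortho(im,.42,.76,-.40,.06,.01,s))
E
```

```text
blue_b [ 0.591 -0.351  0.12 ]
amber_b [ 0.428 -0.335  0.05 ]
drop [ 0.415 -0.129  0.062]
timer [0.574 0.314 0.019]
tray [0.419 0.351 0.01 ]
blueh [0.413 0.12  0.013]
blackh [0.603 0.141 0.013]
redh [ 0.571 -0.116  0.013]
beaker [0.618 0.001 0.072]
tape [0.429 0.001 0.018]
```

View pics/L.png

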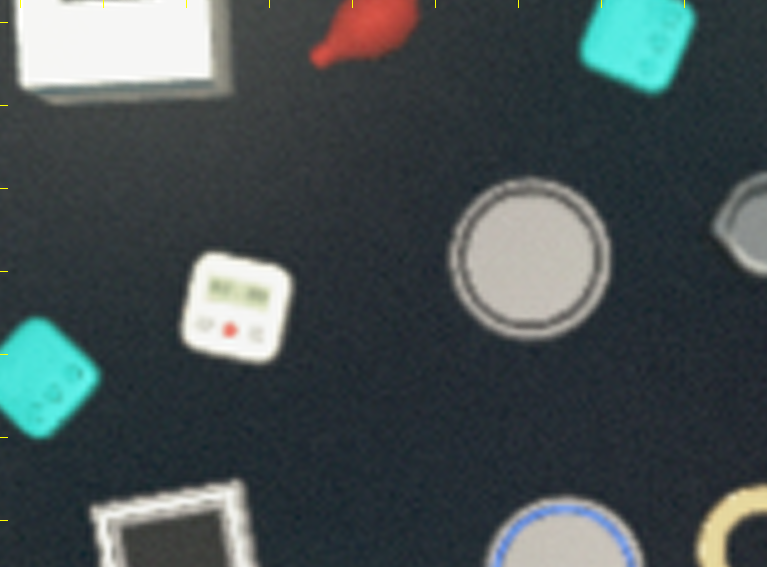

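View pics/R.png

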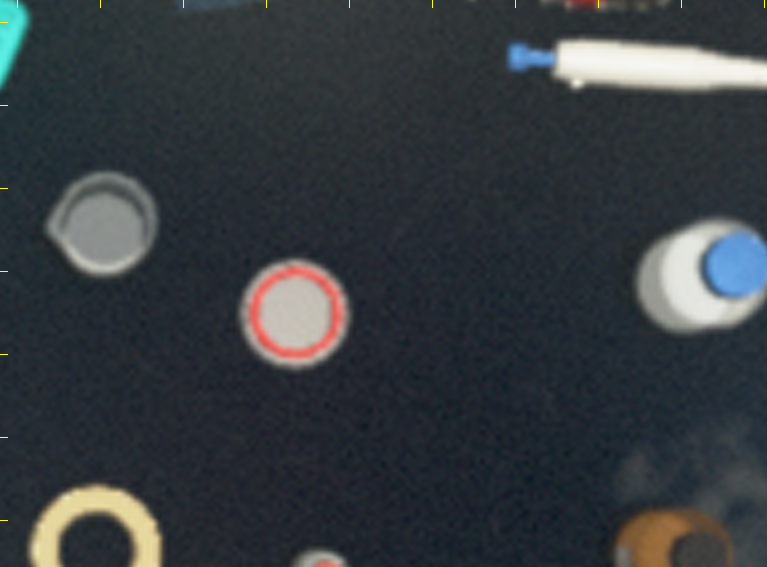

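Top half: the timer is at (238,307), turned about 10° clockwise. The black holder is at (530,259), the red ring at (295,314) and the beaker at (105,224). The crop cut off the lower row, so I'll look at that strip and use colour centroids for the coloured parts.

Run:
```python
from h import *
im=pickle.load(open('top.pkl','rb'));s=.0006
cv2.imwrite('pics/S.png',np.vstack([ortho(im,.34,.50,.0,.46,.01,s),ortho(im,.34,.50,-.40,.06,.105,s)]))
px=im['pixels'];h=cv2.cvtColor(px,cv2.COLOR_RGB2HSV).astype(int);H,S,V=h[...,0],h[...,1],h[...,2]
red=((H<8)|(H>172))&(S>110)&(V>90); blu=(abs(H-108)<12)&(S>110)&(V>110)
wh=(S<60)&(V>170)
def c(m,u,v,r,z,n,box=True):
    q=np.zeros_like(m);u,v=int(u*.7),int(v*.7);q[v-r:v+r,u-r:u+r]=m[v-r:v+r,u-r:u+r]
    p=np.argwhere(q)[:,::-1].astype(np.float32); w=pix2w(im,p,z)[:,:2].astype(np.float32)
    (cc,wh_,a)=cv2.minAreaRect(w);e=cv2.minEnclosingCircle(w)
    print(n,len(p),'mean',w.mean(0).round(4),'rect',np.round(cc,4),np.round(wh_,4),round(a,1),'circ',np.round(e[0],4),round(e[1]*2,4))
c(blu,617,261,12,.12,'bluecap');c(red,501,355,10,.062,'redcap');c(red,490,278,16,.013,'redring');c(blu,376,358,24,.013,'bluering')
c(wh,280,281,18,.018,'timer');c((V>110)&(S<80),264,357,26,.007,'tray');c(V>75,364,265,26,.006,'blackdisc');c(V>75,490,278,18,.006,'reddisc');c(V>75,376,358,26,.006,'bluedisc')
```

```text
bluecap 127 mean [ 0.5904 -0.3508] rect [ 0.5906 -0.3513] [0.0311 0.0361] 42.8 circ [ 0.5909 -0.3506] 0.0372
redcap 27 mean [ 0.4163 -0.1291] rect [ 0.4155 -0.1285] [0.0141 0.014 ] 88.7 circ [ 0.4162 -0.1292] 0.0163
redring 78 mean [ 0.5709 -0.1159] rect [ 0.5718 -0.1163] [0.0528 0.0498] 88.8 circ [ 0.5719 -0.1164] 0.0539
bluering 75 mean [0.4101 0.1238] rect [0.4148 0.1217] [0.0786 0.0814] 88.9 circ [0.414  0.1216] 0.0841
timer 366 mean [0.5754 0.3168] rect [0.5751 0.3168] [0.0579 0.0576] 77.9 circ [0.5753 0.3169] 0.0711
tray 556 mean [0.4188 0.3518] rect [0.4191 0.353 ] [0.0918 0.0923] 10.0 circ [0.4184 0.3528] 0.1267
blackdisc 895 mean [0.6052 0.1422] rect [0.6043 0.1423] [0.0973 0.0975] 89.0 circ [0.6051 0.1423] 0.0997
reddisc 407 mean [ 0.5719 -0.117 ] rect [ 0.5723 -0.1171] [0.0643 0.0648] 43.7 circ [ 0.5718 -0.117 ] 0.0671
bluedisc 904 mean [0.414  0.1217] rect [0.4132 0.1222] [0.0966 0.0964] 88.9 circ [0.4141 0.1217] 0.0993
```

View pics/S.png

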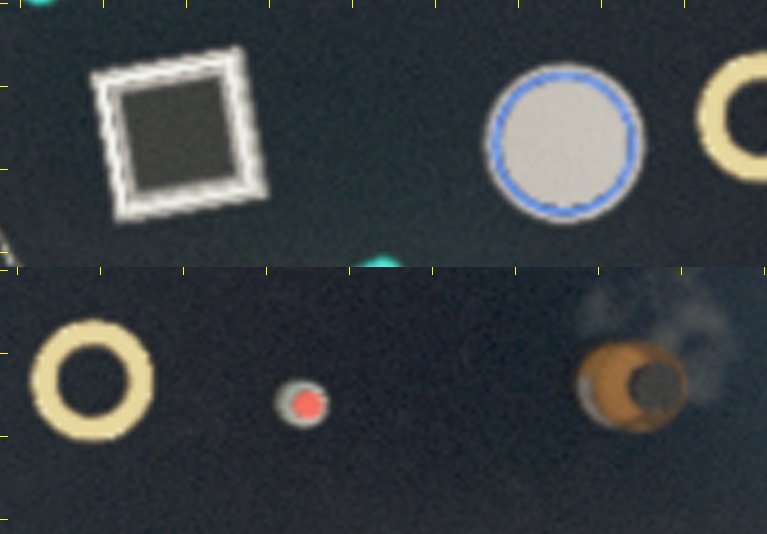

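Lower row: the tray is at (179,133), turned +10°. The blue holder is at (564,144), the dropper cap at (307,404) and the amber cap at (658,388), which gives (0.4275, -0.335). The measured sizes match the given ones (disc 97 mm, cap 37 mm, timer 58 mm, tray 92 mm). Next is a move planner that starts from the current pose.

```bash
cat > p.py <<'E'
import sys,numpy as np
from cell import sensors
# usage: p.py x,y,z,psi[,step_cm] ...   psi(deg): heading of tool y
o=sensors.get_obs();p=np.array(o['position']);w,x,y,z=o['orientation']
ya=np.array([2*(x*y-w*z),1-2*(x*x+z*z),2*(y*z+w*x)]);za=np.array([2*(x*z+w*y),2*(y*z-w*x),1-2*(x*x+y*y)])
psi=np.degrees(np.arctan2(ya[1],ya[0]));print('t',round(o['time_s'],1),p.round(4),'psi',psi.round(1),'zaxis',za.round(3),'gap',round(o['finger_gap'],3),'q',np.round(o['joint_pos'],2))
for a in sys.argv[1:]:
    v=[float(t) for t in a.split(',')];T=np.array(v[:3]);st=v[4] if len(v)>4 else 4.5
    d=(T-p)*100;turn=-np.radians(v[3]-psi);r=np.radians(v[3])
    s=np.array([-np.sin(r)*d[0]+np.cos(r)*d[1],np.cos(r)*d[0]+np.sin(r)*d[1],-d[2]])
    n=max(1,int(np.ceil(np.linalg.norm(s)/st)));print(a,'| turn',turn.round(3),'| shift',s.round(2),'|',n,'rows of',(s/n).round(2));p=T;psi=v[3]
E
python3 p.py .25,.58,.28,78 .32,.40,.28,78 .5753,.3168,.12,78 .5753,.3168,.009,78,3
```

```text
t 0.1 [0.2358 0.6587 0.2134] psi 70.3 zaxis [-0.    -0.001 -1.   ] gap 1.003 q [ 1.19  0.38  1.73 -0.    1.03 -0.03]
.25,.58,.28,78 | turn -0.134 | shift [-3.02 -7.4  -6.66] | 3 rows of [-1.01 -2.47 -2.22]
.32,.40,.28,78 | turn -0.0 | shift [-10.59 -16.15  -0.  ] | 5 rows of [-2.12 -3.23 -0.  ]
.5753,.3168,.12,78 | turn -0.0 | shift [-26.7   -2.83  16.  ] | 7 rows of [-3.81 -0.4   2.29]
.5753,.3168,.009,78,3 | turn -0.0 | shift [ 0.   0.  11.1] | 4 rows of [0.   0.   2.78]
```

>>> {"op": "move_arm", "data": {
  "rows": "0 0 -0.134 0 0 0 1; 0 0 0 -1 -2.5 -2.2 1; 0 0 0 -1 -2.5 -2.2 1; 0 0 0 -1 -2.5 -2.2 1",
  "force": 15
}}

```text
time_s: 0.5
position: [0.2496, 0.5783, 0.28]
orientation: [-0.0, 0.105, 0.995, -0.001]
force: [-0.1, 0.4, 0.9]
finger_gap: 1.007
grasp_force: 0.0
```

>>> {"op": "move_arm", "data": {
  "rows": "0 0 0 -2.1 -3.2 0 1; 0 0 0 -2.1 -3.2 0 1; 0 0 0 -2.1 -3.2 0 1; 0 0 0 -2.1 -3.2 0 1; 0 0 0 -2.1 -3.2 0 1"
}}

```text
time_s: 1.0
position: [0.3192, 0.3995, 0.2797]
orientation: [-0.0, 0.105, 0.995, -0.0]
force: [0.6, 0.2, -0.3]
finger_gap: 0.997
grasp_force: 0.0
```

>>> {"op": "move_arm", "data": {
  "rows": "0 0 0 -3.8 -0.4 2.3 1; 0 0 0 -3.8 -0.4 2.3 1; 0 0 0 -3.8 -0.4 2.3 1; 0 0 0 -3.8 -0.4 2.3 1; 0 0 0 -3.8 -0.4 2.3 1"
}}

```text
time_s: 1.5
position: [0.502, 0.3411, 0.1638]
orientation: [-0.0, 0.105, 0.994, -0.0]
force: [0.3, 0.3, 0.4]
finger_gap: 1.001
grasp_force: 0.0
```

```bash
python3 p.py .5753,.3168,.12,78 .5753,.3168,.009,78,3
```

```text
t 1.5 [0.502  0.3411 0.1638] psi 78.0 zaxis [-0. -0. -1.] gap 1.001 q [ 0.56  0.3   1.95  0.    0.89 -0.8 ]
.5753,.3168,.12,78 | turn -0.001 | shift [-7.67 -0.85  4.38] | 2 rows of [-3.84 -0.43  2.19]
.5753,.3168,.009,78,3 | turn -0.0 | shift [ 0.   0.  11.1] | 4 rows of [0.   0.   2.78]
```

>>> {"op": "move_arm", "data": {
  "rows": "0 0 0 -3.8 -0.4 2.2 1; 0 0 0 -3.8 -0.4 2.2 1; 0 0 0 0 0 2.8 1; 0 0 0 0 0 2.8 1; 0 0 0 0 0 2.8 1"
}}

```text
time_s: 2.0
position: [0.5734, 0.3179, 0.0354]
orientation: [-0.0, 0.105, 0.994, -0.0]
force: [-0.0, 0.1, -0.3]
finger_gap: 0.999
grasp_force: 0.0
```

>>> {"op": "move_arm", "data": {
  "rows": "0 0 0 0 0 1.7 1; 0 0 0 0 0 0.9 1; 0 0 0 0 0 0 1"
}}

```text
time_s: 2.3
position: [0.573, 0.3182, 0.0102]
orientation: [-0.001, 0.105, 0.995, -0.0]
force: [-0.2, 0.0, 1.3]
finger_gap: 0.997
grasp_force: 0.0
```

```bash
python3 p.py .5753,.3168,.009,78,3;python3 - <<'E'
from cell import cams
import cv2
cv2.imwrite('pics/w1.png',cams.get_image('wrist')['pixels'][:,:,::-1])
E
```

```text
t 2.3 [0.573  0.3182 0.0102] psi 78.0 zaxis [-0.001 -0.001 -1.   ] gap 0.997 q [ 0.47  0.59  1.87 -0.    0.68 -0.89]
.5753,.3168,.009,78,3 | turn -0.0 | shift [-0.25 -0.08  0.12] | 1 rows of [-0.25 -0.08  0.12]
```

View pics/w1.png

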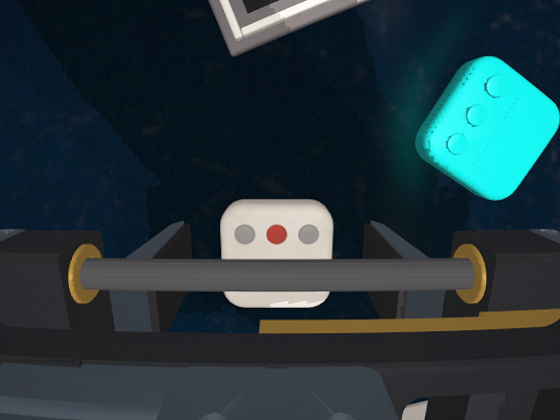

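The timer at (277,252) sits midway between the open fingers and lines up with them. I'll close on it.

>>> {"op": "move_arm", "data": {
  "rows": "0 0 0 -0.25 0 0.2 0.55; 0 0 0 0 0 0 0.5; 0 0 0 0 0 0 0.4; 0 0 0 0 0 0 0.4; 0 0 0 0 0 0 0.4",
  "force": 15
}}

```text
time_s: 2.85
position: [0.576, 0.3179, 0.0092]
orientation: [0.0, 0.105, 0.995, 0.0]
force: [-1.0, -0.3, 3.6]
finger_gap: 0.62
grasp_force: 14.9
```

```bash
python3 p.py .5753,.3168,.07,78,3 .419,.3528,.07,100 .419,.3528,.016,100,3
```

```text
t 2.9 [0.576  0.3179 0.0092] psi 78.0 zaxis [ 0.  0. -1.] gap 0.62 q [ 0.47  0.6   1.86  0.    0.68 -0.89]
.5753,.3168,.07,78,3 | turn -0.0 | shift [ 0.04 -0.12 -6.08] | 3 rows of [ 0.01 -0.04 -2.03]
.419,.3528,.07,100 | turn -0.384 | shift [14.77  6.26 -0.  ] | 4 rows of [ 3.69  1.56 -0.  ]
.419,.3528,.016,100,3 | turn -0.0 | shift [-0.   0.   5.4] | 2 rows of [-0.   0.   2.7]
```

>>> {"op": "move_arm", "data": {
  "rows": "0 0 0 0 0 -2 0.4; 0 0 0 0 0 -2 0.4; 0 0 -0.128 0 0 -2 0.4; 0 0 -0.128 0 0 0 0.4; 0 0 -0.128 0 0 0 0.4"
}}

```text
time_s: 3.35
position: [0.5762, 0.318, 0.0698]
orientation: [0.001, -0.09, 0.996, 0.0]
force: [-0.4, 0.1, -2.5]
finger_gap: 0.616
grasp_force: 14.9
```

>>> {"op": "move_arm", "data": {
  "rows": "0 0 0 3.7 1.56 0 0.4; 0 0 0 3.7 1.56 0 0.4; 0 0 0 3.7 1.56 0 0.4; 0 0 0 3.7 1.56 0 0.4; 0 0 0 0 0 0 0.4"
}}

```text
time_s: 3.85
position: [0.415, 0.3534, 0.0685]
orientation: [-0.001, -0.088, 0.996, -0.001]
force: [0.6, 0.3, 0.0]
finger_gap: 0.614
grasp_force: 14.9
```

```bash
python3 p.py .419,.3528,.03,100,3 .419,.3528,.0150,100,3;python3 - <<'E'
from cell import cams
import cv2
cv2.imwrite('pics/w2.png',cams.get_image('wrist')['pixels'][:,:,::-1])
E
```

```text
t 3.9 [0.415  0.3534 0.0685] psi 100.1 zaxis [-0.002 -0.001 -1.   ] gap 0.614 q [ 0.66  0.37  2.09  0.    0.68 -1.09]
.419,.3528,.03,100,3 | turn 0.002 | shift [-0.38 -0.13  3.85] | 2 rows of [-0.19 -0.07  1.93]
.419,.3528,.0150,100,3 | turn -0.0 | shift [-0.   0.   1.5] | 1 rows of [-0.   0.   1.5]
```

View pics/w2.png

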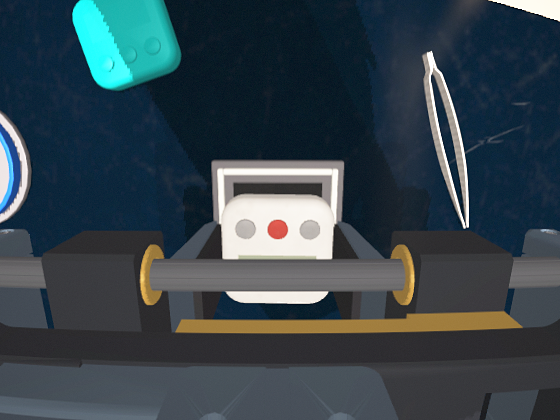

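The timer sits squarely above the tray (frame columns 213–343, centre 278, timer centre 277). I'll lower and release it.

>>> {"op": "move_arm", "data": {
  "rows": "0 0 0 -0.2 -0.1 1.9 0.4; 0 0 0 -0.2 0 1.9 0.4; 0 0 0 0 0 1 0.4; 0 0 0 0 0 0.5 0.4; 0 0 0 0 0 0 0.4"
}}

```text
time_s: 4.4
position: [0.4235, 0.3531, 0.0156]
orientation: [-0.0, -0.087, 0.996, -0.0]
force: [-0.4, -0.2, 0.0]
finger_gap: 0.621
grasp_force: 14.9
```

>>> {"op": "move_arm", "data": {
  "rows": "0 0 0 0 0 0 0.75; 0 0 0 0 0 0 0.75; 0 0 0 0 0 0 0.75; 0 0 0 0 0 -3 0.75; 0 0 0 0 0 -3 0.75"
}}

```text
time_s: 4.9
position: [0.4229, 0.353, 0.0764]
orientation: [-0.001, -0.087, 0.996, -0.0]
force: [0.0, -0.1, 0.0]
finger_gap: 0.752
grasp_force: 0.0
```

```bash
python3 p.py .419,.3528,.17,100 .419,.3528,.17,40 .52,.02,.17,40 .416,-.129,.12,40 .416,-.129,.013,40
```

```text
t 4.9 [0.4229 0.353  0.0764] psi 100.0 zaxis [-0.001 -0.001 -1.   ] gap 0.752 q [ 0.65  0.36  2.08 -0.    0.7  -1.09]
.419,.3528,.17,100 | turn -0.0 | shift [ 0.39  0.05 -9.36] | 3 rows of [ 0.13  0.02 -3.12]
.419,.3528,.17,40 | turn 1.047 | shift [ 0.  0. -0.] | 1 rows of [ 0.  0. -0.]
.52,.02,.17,40 | turn -0.0 | shift [-31.99 -13.65  -0.  ] | 8 rows of [-4.   -1.71 -0.  ]
.416,-.129,.12,40 | turn -0.0 | shift [ -4.73 -17.54   5.  ] | 5 rows of [-0.95 -3.51  1.  ]
.416,-.129,.013,40 | turn -0.0 | shift [ 0.   0.  10.7] | 3 rows of [0.   0.   3.57]
```

>>> {"op": "move_arm", "data": {
  "rows": "0 0 0.145 0 0 -3 0.75; 0 0 0.145 0 0 -3 0.75; 0 0 0.145 0 0 -3 0.75; 0 0 0.145 0 0 0 0.75; 0 0 0.145 0 0 0 0.75"
}}

```text
time_s: 5.4
position: [0.4239, 0.3537, 0.1675]
orientation: [0.001, 0.275, 0.962, 0.001]
force: [-1.1, -0.5, -0.2]
finger_gap: 0.751
grasp_force: 0.0
```

>>> {"op": "move_arm", "data": {
  "rows": "0 0 0.145 0 0 0 0.6; 0 0 0.145 0 0 0 0.6; 0 0 0.145 0 0 0 0.6; 0 0 0.145 0 0 0 0.6; 0 0 0.145 0 0 0 0.6"
}}

```text
time_s: 5.9
position: [0.4234, 0.3533, 0.1663]
orientation: [0.0, 0.598, 0.802, 0.0]
force: [0.4, 0.5, -0.2]
finger_gap: 0.601
grasp_force: 0.0
```

>>> {"op": "move_arm", "data": {
  "rows": "0 0 0.145 0 0 0 0.6; 0 0 0.145 0 0 0 0.6; 0 0 0 0 0 0 0.6"
}}

```text
time_s: 6.2
position: [0.4234, 0.3533, 0.1663]
orientation: [0.0, 0.706, 0.708, 0.0]
force: [0.3, 0.6, 1.0]
finger_gap: 0.601
grasp_force: 0.0
```

```bash
python3 p.py .50,.10,.17,0 .416,-.129,.12,0 .416,-.129,.013,0,3
```

```text
t 6.2 [0.4234 0.3533 0.1663] psi 0.1 zaxis [ 0.  0. -1.] gap 0.601 q [0.65 0.21 2.06 0.   0.87 0.65]
.50,.10,.17,0 | turn 0.003 | shift [-25.33   7.66  -0.37] | 6 rows of [-4.22  1.28 -0.06]
.416,-.129,.12,0 | turn -0.0 | shift [-22.9  -8.4   5. ] | 6 rows of [-3.82 -1.4   0.83]
.416,-.129,.013,0,3 | turn -0.0 | shift [ 0.   0.  10.7] | 4 rows of [0.   0.   2.68]
```

>>> {"op": "move_arm", "data": {
  "rows": "0 0 0 -4.2 1.28 0 0.6; 0 0 0 -4.2 1.28 0 0.6; 0 0 0 -4.2 1.28 0 0.6; 0 0 0 -4.2 1.28 0 0.6; 0 0 0 -4.2 1.28 0 0.6"
}}

```text
time_s: 6.7
position: [0.4887, 0.142, 0.1663]
orientation: [0.0, 0.703, 0.711, 0.0]
force: [0.3, 0.2, -0.5]
finger_gap: 0.597
grasp_force: 0.0
```

>>> {"op": "move_arm", "data": {
  "rows": "0 0 0 -4.2 1.28 0 0.6; 0 0 0 -3.8 -1.4 0.8 0.6; 0 0 0 -3.8 -1.4 0.8 0.6; 0 0 0 -3.8 -1.4 0.8 0.6; 0 0 0 -3.8 -1.4 0.8 0.6"
}}

```text
time_s: 7.2
position: [0.4456, -0.052, 0.134]
orientation: [0.0, 0.703, 0.711, 0.0]
force: [1.1, 0.1, -0.4]
finger_gap: 0.601
grasp_force: 0.0
```

>>> {"op": "move_arm", "data": {
  "rows": "0 0 0 -3.8 -1.4 0.8 0.6; 0 0 0 -3.8 -1.4 0.8 0.6; 0 0 0 0 0 0 0.6"
}}

```text
time_s: 7.5
position: [0.4169, -0.1295, 0.1174]
orientation: [-0.0, 0.705, 0.709, -0.0]
force: [-0.4, 0.1, 0.0]
finger_gap: 0.598
grasp_force: 0.0
```

```bash
python3 p.py .416,-.129,.013,0,3;python3 - <<'E'
from cell import cams
import cv2,numpy as np
a=cams.get_image('wrist')['pixels'][:,:,::-1];b=cams.get_image('top')['pixels'][140:300,100:380,::-1]
cv2.imwrite('pics/w3.png',np.vstack([a[:300],cv2.resize(b,(560,300),interpolation=cv2.INTER_CUBIC)]))
E
```

```text
t 7.5 [ 0.4169 -0.1295  0.1174] psi 0.4 zaxis [-0.001  0.    -1.   ] gap 0.598 q [-0.35  0.12  2.3  -0.    0.73 -0.36]
.416,-.129,.013,0,3 | turn 0.006 | shift [ 0.05 -0.09 10.44] | 4 rows of [ 0.01 -0.02  2.61]
```

View pics/w3.png

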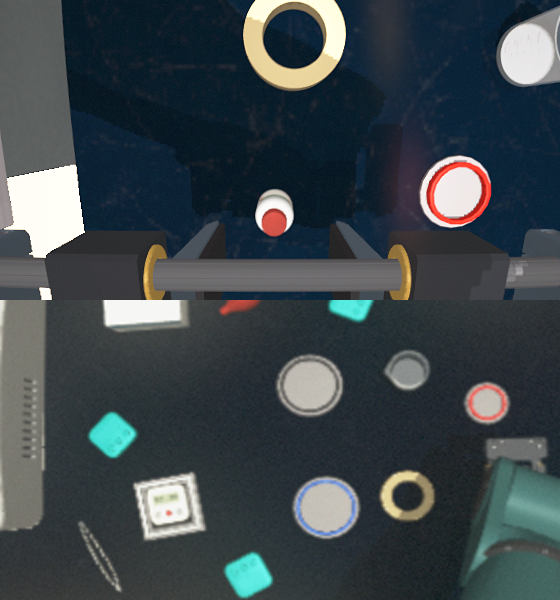

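The timer lies centred in its tray. The dropper is centred between the fingers at (274,215). I'll descend and grip.

>>> {"op": "move_arm", "data": {
  "rows": "0 0 0 0 -0.1 2.6 0.6; 0 0 0 0 0 2.6 0.6; 0 0 0 0 0 2.6 0.6; 0 0 0 0 0 1.6 0.6; 0 0 0 0 0 1 0.6",
  "force": 10
}}

```text
time_s: 8.1
position: [0.4178, -0.1256, 0.0131]
orientation: [-0.0, 0.704, 0.71, -0.0]
force: [-0.1, -0.2, 0.3]
finger_gap: 0.599
grasp_force: 0.0
```

>>> {"op": "move_arm", "data": {
  "rows": "0 0 0 0 0 0 0.45; 0 0 0 0 0 0 0.35; 0 0 0 0 0 0 0.25; 0 0 0 0 0 0 0.15; 0 0 0 0 0 0 0.15",
  "force": 10
}}

```text
time_s: 8.6
position: [0.4182, -0.1269, 0.0147]
orientation: [0.001, 0.705, 0.709, 0.0]
force: [-1.0, 3.3, 10.1]
finger_gap: 0.316
grasp_force: 10.0
```

```bash
python3 p.py .416,-.129,.08,0,3 .572,-.1165,.08,0,4 .572,-.1165,.02,0,3
```

```text
t 8.6 [ 0.4182 -0.1269  0.0147] psi 0.3 zaxis [ 0.001 -0.    -1.   ] gap 0.316 q [-0.35  0.35  2.3   0.    0.49 -0.35]
.416,-.129,.08,0,3 | turn 0.005 | shift [-0.21 -0.22 -6.53] | 3 rows of [-0.07 -0.07 -2.18]
.572,-.1165,.08,0,4 | turn -0.0 | shift [ 1.25 15.6  -0.  ] | 4 rows of [ 0.31  3.9  -0.  ]
.572,-.1165,.02,0,3 | turn -0.0 | shift [0. 0. 6.] | 2 rows of [0. 0. 3.]
```

>>> {"op": "move_arm", "data": {
  "rows": "0 0 0 0 0 -2 0.15; 0 0 0 0 0 -2.2 0.15; 0 0 0 0 0 -2.2 0.15; 0 0 0 0.2 3.85 0 0.15; 0 0 0 0.2 3.85 0 0.15"
}}

```text
time_s: 9.1
position: [0.4959, -0.1226, 0.0795]
orientation: [0.001, 0.706, 0.709, 0.001]
force: [0.1, -0.6, -0.3]
finger_gap: 0.315
grasp_force: 10.0
```

>>> {"op": "move_arm", "data": {
  "rows": "0 0 0 0.3 3.85 0 0.15; 0 0 0 0.3 3.85 0 0.15; 0 0 0 0 0 0 0.15"
}}

```text
time_s: 9.4
position: [0.5761, -0.116, 0.079]
orientation: [0.002, 0.705, 0.709, 0.001]
force: [-1.6, 0.5, -0.5]
finger_gap: 0.314
grasp_force: 10.0
```

```bash
python3 p.py .572,-.1165,.0205,0,3;python3 - <<'E'
from cell import cams
import cv2
cv2.imwrite('pics/w4.png',cams.get_image('wrist')['pixels'][:,:,::-1])
E
```

```text
t 9.4 [ 0.5761 -0.116   0.079 ] psi 0.3 zaxis [ 0.004 -0.001 -1.   ] gap 0.314 q [-0.24  0.4   2.01  0.    0.73 -0.24]
.572,-.1165,.0205,0,3 | turn 0.006 | shift [-0.05 -0.41  5.85] | 2 rows of [-0.02 -0.2   2.92]
```

View pics/w4.png

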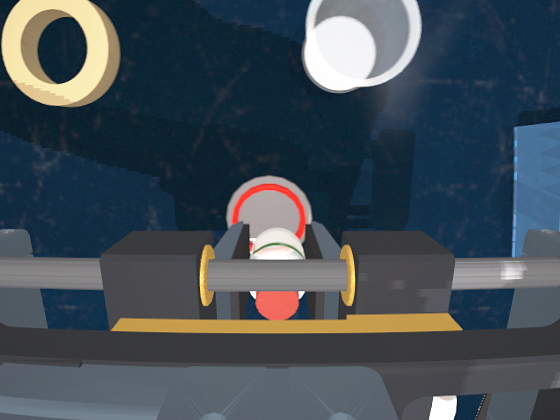

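The dropper is held upright at column 277 and the red ring is centred at column 269, which matches the 4 mm overshoot. I'll correct and lower it.

>>> {"op": "move_arm", "data": {
  "rows": "0 0 0 0 -0.4 1 0.15; 0 0 0 0 0 2 0.15; 0 0 0 0 0 1.6 0.15; 0 0 0 0 0 0.8 0.15; 0 0 0 0 0 0 0.15"
}}

```text
time_s: 9.95
position: [0.5662, -0.1159, 0.0226]
orientation: [-0.001, 0.705, 0.709, -0.001]
force: [-0.3, -0.6, 0.0]
finger_gap: 0.309
grasp_force: 10.0
```

```bash
python3 p.py .572,-.1165,.0197,0,3
```

```text
t 9.9 [ 0.5662 -0.1159  0.0226] psi 0.3 zaxis [-0.002  0.001 -1.   ] gap 0.309 q [-0.24  0.49  2.03 -0.    0.63 -0.25]
.572,-.1165,.0197,0,3 | turn 0.005 | shift [-0.06  0.58  0.29] | 1 rows of [-0.06  0.58  0.29]
```

>>> {"op": "move_arm", "data": {
  "rows": "0 0 0 0 0 0 0.15; 0 0 0 0 0 0 0.15; 0 0 0 0 0 0 0.15"
}}

```text
time_s: 10.25
position: [0.5679, -0.1161, 0.0245]
orientation: [0.0, 0.705, 0.709, 0.0]
force: [0.5, -0.7, -0.6]
finger_gap: 0.319
grasp_force: 10.0
```

>>> {"op": "move_arm", "data": {
  "rows": "0 0 0 0 0 0 0.15"
}}

```text
time_s: 10.35
position: [0.5678, -0.116, 0.0244]
orientation: [0.0, 0.705, 0.709, 0.0]
force: [0.4, -0.7, -0.1]
finger_gap: 0.313
grasp_force: 10.0
```

>>> {"op": "move_arm", "data": {
  "rows": "0 0 0 0 0.4 0 0.15; 0 0 0 0 0 0.4 0.15; 0 0 0 0 0 0 0.15; 0 0 0 0 0 0 0.15; 0 0 0 0 0 0 0.15"
}}

```text
time_s: 10.85
position: [0.5713, -0.1159, 0.0198]
orientation: [-0.0, 0.705, 0.709, -0.0]
force: [-0.1, 0.1, -0.1]
finger_gap: 0.32
grasp_force: 10.0
```

>>> {"op": "move_arm", "data": {
  "rows": "0 0 0 0 0 0.1 0.15; 0 0 0 0 0 0 0.15; 0 0 0 0 0 0 0.42; 0 0 0 0 0 0 0.5; 0 0 0 0 0 0 0.55"
}}

```text
time_s: 11.35
position: [0.5714, -0.116, 0.0188]
orientation: [-0.0, 0.705, 0.709, -0.0]
force: [-0.3, 0.0, -0.3]
finger_gap: 0.535
grasp_force: 0.0
```

>>> {"op": "move_arm", "data": {
  "rows": "0 0 0 0 0 0 0.55; 0 0 0 0 0 -2 0.55; 0 0 0 0 0 -4 0.7; 0 0 0 0 0 -4 1; 0 0 0 0 0 -4 1"
}}

```text
time_s: 11.85
position: [0.5712, -0.1159, 0.1603]
orientation: [-0.0, 0.705, 0.709, -0.0]
force: [0.1, -0.4, 1.0]
finger_gap: 0.782
grasp_force: 0.0
```

```bash
python3 p.py .5,-.25,.17,0 .4275,-.335,.15,0 .4275,-.335,.045,0,3;python3 - <<'E'
from cell import cams
import cv2
cv2.imwrite('pics/w5.png',cams.get_image('wrist')['pixels'][:,:,::-1])
E
```

```text
t 11.8 [ 0.5712 -0.1159  0.1603] psi 0.3 zaxis [-0.001  0.    -1.   ] gap 0.782 q [-0.24  0.27  2.   -0.    0.87 -0.25]
.5,-.25,.17,0 | turn 0.005 | shift [-13.41  -7.12  -0.97] | 4 rows of [-3.35 -1.78 -0.24]
.4275,-.335,.15,0 | turn -0.0 | shift [-8.5  -7.25  2.  ] | 3 rows of [-2.83 -2.42  0.67]
.4275,-.335,.045,0,3 | turn -0.0 | shift [ 0.   0.  10.5] | 4 rows of [0.   0.   2.62]
```

View pics/w5.png

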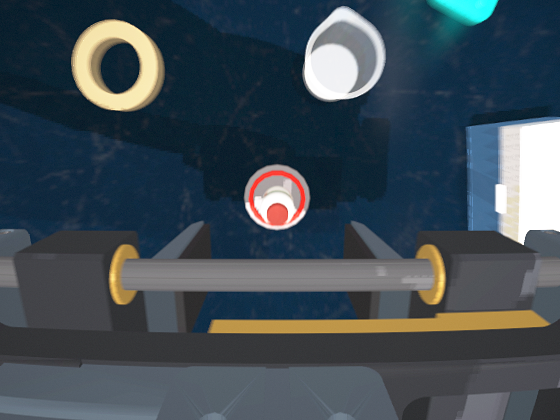

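The dropper stands upright inside the red ring (277,198). Next the amber bottle.

>>> {"op": "move_arm", "data": {
  "rows": "0 0 0 -3.6 -2.4 0 1; 0 0 0 -3.6 -2.4 0 1; 0 0 0 -3.7 -2.4 0 1; 0 0 0 -3.7 -2.4 0 1; 0 0 0 -3.7 -2.4 0 1"
}}

```text
time_s: 12.4
position: [0.4513, -0.3008, 0.1589]
orientation: [0.0, 0.705, 0.709, 0.0]
force: [1.2, 0.1, 0.2]
finger_gap: 0.998
grasp_force: 0.0
```

>>> {"op": "move_arm", "data": {
  "rows": "0 0 0 -3.6 -2.4 0 1; 0 0 0 0 0 0 1; 0 0 0 0 0 0 1; 0 0 0 0 0 0 1"
}}

```text
time_s: 12.8
position: [0.4289, -0.3351, 0.1588]
orientation: [-0.0, 0.705, 0.709, 0.0]
force: [0.1, 0.1, -0.2]
finger_gap: 1.002
grasp_force: 0.0
```

```bash
python3 p.py .4275,-.335,.045,0,3;python3 - <<'E'
from cell import cams
import cv2
cv2.imwrite('pics/w6.png',cams.get_image('wrist')['pixels'][:,:,::-1])
E
```

```text
t 12.8 [ 0.4289 -0.3351  0.1588] psi 0.3 zaxis [-0.  0. -1.] gap 1.002 q [-0.71  0.21  2.08  0.    0.85 -0.71]
.4275,-.335,.045,0,3 | turn 0.005 | shift [ 1.000e-02 -1.400e-01  1.138e+01] | 4 rows of [ 0.   -0.04  2.84]
```

View pics/w6.png

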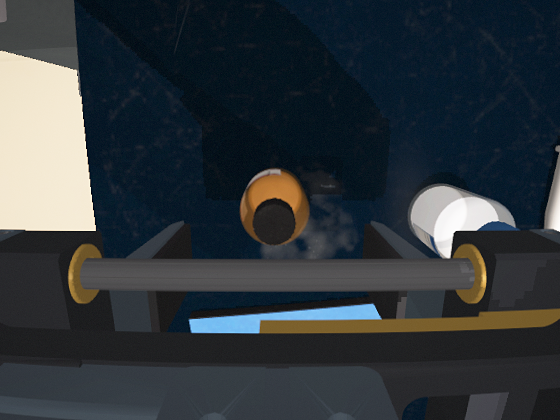

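The amber cap at (274,221) is centred between the fingers, and the blue bottle is clear of the right finger. I'll descend and grip.

>>> {"op": "move_arm", "data": {
  "rows": "0 0 0 0 -0.1 2.8 1; 0 0 0 0 0 2.8 1; 0 0 0 0 0 2.8 1; 0 0 0 0 0 2 1; 0 0 0 0 0 1 1",
  "force": 25
}}

```text
time_s: 13.35
position: [0.4275, -0.3342, 0.0432]
orientation: [-0.001, 0.705, 0.709, -0.0]
force: [1.4, -0.4, 0.3]
finger_gap: 1.004
grasp_force: 0.0
```

>>> {"op": "move_arm", "data": {
  "rows": "0 0 0 0 0 0 0.8; 0 0 0 0 0 0 0.65; 0 0 0 0 0 0 0.5; 0 0 0 0 0 0 0.4; 0 0 0 0 0 0 0.4",
  "force": 25
}}

```text
time_s: 13.85
position: [0.4279, -0.336, 0.0456]
orientation: [0.001, 0.705, 0.709, 0.0]
force: [0.2, 1.4, 6.0]
finger_gap: 0.608
grasp_force: 25.0
```

```bash
python3 p.py .4275,-.335,.18,0 .6051,.1423,.18,0 .6051,.1423,.05,0,3
```

```text
t 13.8 [ 0.4279 -0.336   0.0456] psi 0.3 zaxis [ 0.001 -0.001 -1.   ] gap 0.608 q [-0.71  0.41  2.1  -0.    0.64 -0.71]
.4275,-.335,.18,0 | turn 0.005 | shift [  0.1   -0.04 -13.44] | 3 rows of [ 0.03 -0.01 -4.48]
.6051,.1423,.18,0 | turn -0.0 | shift [47.73 17.76 -0.  ] | 12 rows of [ 3.98  1.48 -0.  ]
.6051,.1423,.05,0,3 | turn -0.0 | shift [ 0.  0. 13.] | 5 rows of [0.  0.  2.6]
```

>>> {"op": "move_arm", "data": {
  "rows": "0 0 0 0 0 -2 0.4; 0 0 0 0 0 -4 0.4; 0 0 0 0 0 -4 0.4; 0 0 0 0 0 -3.4 0.4; 0 0 0 2 0.75 0 0.4"
}}

```text
time_s: 14.35
position: [0.4368, -0.3182, 0.1839]
orientation: [0.004, 0.706, 0.708, 0.0]
force: [0.5, -0.6, -2.4]
finger_gap: 0.611
grasp_force: 25.0
```

>>> {"op": "move_arm", "data": {
  "rows": "0 0 0 4 1.5 0 0.4; 0 0 0 4 1.5 0 0.4; 0 0 0 4 1.5 0 0.4; 0 0 0 4 1.5 0 0.4; 0 0 0 4 1.5 0 0.4"
}}

```text
time_s: 14.85
position: [0.5093, -0.1137, 0.1793]
orientation: [0.0, 0.705, 0.709, 0.0]
force: [0.2, 0.3, -1.6]
finger_gap: 0.61
grasp_force: 25.0
```

>>> {"op": "move_arm", "data": {
  "rows": "0 0 0 4 1.5 0 0.4; 0 0 0 4 1.5 0 0.4; 0 0 0 4 1.5 0 0.4; 0 0 0 4 1.5 0 0.4; 0 0 0 4 1.5 0 0.4"
}}

```text
time_s: 15.35
position: [0.5833, 0.0869, 0.1792]
orientation: [0.0, 0.705, 0.709, 0.0]
force: [1.0, -0.5, -0.8]
finger_gap: 0.607
grasp_force: 25.0
```

>>> {"op": "move_arm", "data": {
  "rows": "0 0 0 3.5 1.2 0 0.4; 0 0 0 2 0.8 0 0.4; 0 0 0 0 0 0 0.4; 0 0 0 0 0 0 0.4; 0 0 0 0 0 0 0.4"
}}

```text
time_s: 15.85
position: [0.6023, 0.1391, 0.1788]
orientation: [-0.0, 0.706, 0.709, -0.0]
force: [0.1, -0.1, -1.8]
finger_gap: 0.609
grasp_force: 25.0
```

```bash
python3 p.py .6051,.1423,.0506,0,3
```

```text
t 15.8 [0.6023 0.1391 0.1788] psi 0.2 zaxis [-0.001 -0.    -1.   ] gap 0.609 q [ 0.19  0.3   1.92 -0.    0.92  0.19]
.6051,.1423,.0506,0,3 | turn 0.004 | shift [ 0.32  0.28 12.82] | 5 rows of [0.06 0.06 2.56]
```

>>> {"op": "move_arm", "data": {
  "rows": "0 0 0 0.3 0.3 2 0.4; 0 0 0 0 0 3 0.4; 0 0 0 0 0 3 0.4; 0 0 0 0 0 2.4 0.4; 0 0 0 0 0 1.4 0.4"
}}

```text
time_s: 16.35
position: [0.6046, 0.1419, 0.0592]
orientation: [-0.001, 0.706, 0.708, -0.001]
force: [-0.2, 0.6, -1.7]
finger_gap: 0.612
grasp_force: 25.0
```

>>> {"op": "move_arm", "data": {
  "rows": "0 0 0 0 0 0.7 0.4; 0 0 0 0 0 0 0.4; 0 0 0 0 0 0 0.4; 0 0 0 0 0 0 0.4"
}}

```text
time_s: 16.75
position: [0.6065, 0.1433, 0.0551]
orientation: [0.0, 0.705, 0.709, 0.001]
force: [0.0, 0.5, -1.4]
finger_gap: 0.611
grasp_force: 25.0
```

>>> {"op": "move_arm", "data": {
  "rows": "0 0 0 0 0 0.4 0.4; 0 0 0 0 0 0 0.4; 0 0 0 0 0 0 0.4"
}}

```text
time_s: 17.05
position: [0.6066, 0.1434, 0.0506]
orientation: [0.001, 0.705, 0.709, 0.001]
force: [1.6, 0.5, 3.7]
finger_gap: 0.611
grasp_force: 25.0
```

Contact with the floor (force has gone from -1.4 to +3.7 N). Release.

>>> {"op": "move_arm", "data": {
  "rows": "0 0 0 0 0 0 0.7; 0 0 0 0 0 0 0.85; 0 0 0 0 0 0 0.95; 0 0 0 0 0 0 1; 0 0 0 0 0 -2 1"
}}

```text
time_s: 17.55
position: [0.604, 0.1429, 0.068]
orientation: [-0.001, 0.705, 0.709, -0.002]
force: [-0.7, 0.2, 0.5]
finger_gap: 0.994
grasp_force: 0.0
```

>>> {"op": "move_arm", "data": {
  "rows": "0 0 0 0 0 -4 1; 0 0 0 0 0 -4 1; 0 0 0 0 0 -3 1; 0 0 0 0 0 0 1; 0 0 0 0 0 0 1"
}}

```text
time_s: 18.05
position: [0.6058, 0.1432, 0.1801]
orientation: [0.0, 0.705, 0.709, 0.0]
force: [-1.2, -0.1, -0.7]
finger_gap: 1.0
grasp_force: 0.0
```

```bash
python3 p.py .5905,-.351,.18,0 .5905,-.351,.055,0,3;python3 - <<'E'
from cell import cams
import cv2
cv2.imwrite('pics/w7.png',cams.get_image('wrist')['pixels'][:,:,::-1])
E
```

```text
t 18.1 [0.6058 0.1432 0.1801] psi 0.3 zaxis [ 0.001  0.    -1.   ] gap 1.0 q [ 0.19  0.3   1.91 -0.    0.93  0.19]
.5905,-.351,.18,0 | turn 0.005 | shift [-4.942e+01 -1.530e+00  1.000e-02] | 11 rows of [-4.49 -0.14  0.  ]
.5905,-.351,.055,0,3 | turn -0.0 | shift [ 0.   0.  12.5] | 5 rows of [0.  0.  2.5]
```

View pics/w7.png

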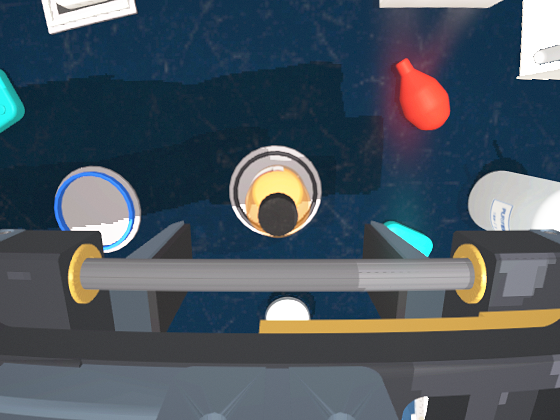

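The amber bottle stands centred in the black ring (276,193). Now the blue bottle.

>>> {"op": "move_arm", "data": {
  "rows": "0 0 0 -2.5 -0.1 0 1; 0 0 0 -4.5 -0.14 0 1; 0 0 0 -4.5 -0.14 0 1; 0 0 0 -4.5 -0.14 0 1; 0 0 0 -4.5 -0.14 0 1"
}}

```text
time_s: 18.6
position: [0.5989, -0.0634, 0.1782]
orientation: [-0.001, 0.705, 0.709, -0.001]
force: [-0.1, -1.0, 0.6]
finger_gap: 0.998
grasp_force: 0.0
```

>>> {"op": "move_arm", "data": {
  "rows": "0 0 0 -4.5 -0.14 0 1; 0 0 0 -4.5 -0.14 0 1; 0 0 0 -4.5 -0.14 0 1; 0 0 0 -4.5 -0.14 0 1; 0 0 0 -4.5 -0.14 0 1"
}}

```text
time_s: 19.1
position: [0.5931, -0.2883, 0.178]
orientation: [-0.001, 0.705, 0.709, -0.0]
force: [0.9, -0.4, 0.7]
finger_gap: 1.004
grasp_force: 0.0
```

>>> {"op": "move_arm", "data": {
  "rows": "0 0 0 -4 -0.14 0 1; 0 0 0 -2.4 -0.1 0 1; 0 0 0 0 0 0 1; 0 0 0 0 0 0 1; 0 0 0 0 0 0 1"
}}

```text
time_s: 19.6
position: [0.5919, -0.3496, 0.1789]
orientation: [-0.001, 0.705, 0.709, -0.0]
force: [-0.2, -0.1, -0.6]
finger_gap: 1.005
grasp_force: 0.0
```

```bash
python3 p.py .5905,-.351,.055,0,3;python3 - <<'E'
from cell import cams
import cv2
cv2.imwrite('pics/w8.png',cams.get_image('wrist')['pixels'][:,:,::-1])
E
```

```text
t 19.6 [ 0.5919 -0.3496  0.1789] psi 0.3 zaxis [-0.001  0.001 -1.   ] gap 1.005 q [-0.57  0.4   1.78  0.    0.97 -0.57]
.5905,-.351,.055,0,3 | turn 0.006 | shift [-0.14 -0.14 12.39] | 5 rows of [-0.03 -0.03  2.48]
```

View pics/w8.png

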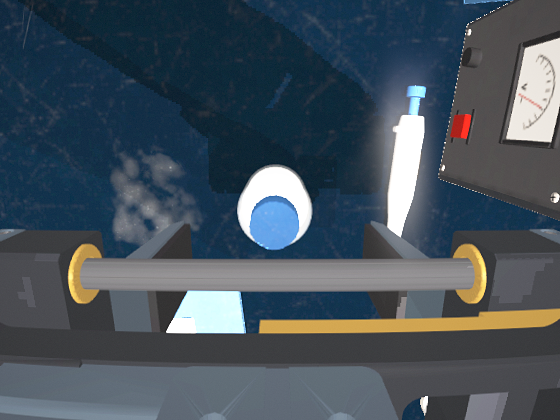

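The blue cap at (274,223) is centred, and the pipette and meter box lie clear. I'll descend and grip.

>>> {"op": "move_arm", "data": {
  "rows": "0 0 0 -0.1 -0.1 2.5 1; 0 0 0 0 0 3 1; 0 0 0 0 0 3 1; 0 0 0 0 0 2.4 1; 0 0 0 0 0 1.5 1",
  "force": 30
}}

```text
time_s: 20.15
position: [0.5906, -0.3504, 0.054]
orientation: [-0.001, 0.705, 0.709, -0.0]
force: [-0.4, -0.2, 0.8]
finger_gap: 1.002
grasp_force: 0.0
```

>>> {"op": "move_arm", "data": {
  "rows": "0 0 0 0 0 0 0.8; 0 0 0 0 0 0 0.7; 0 0 0 0 0 0 0.5; 0 0 0 0 0 0 0.5; 0 0 0 0 0 0 0.5",
  "force": 30
}}

```text
time_s: 20.65
position: [0.5917, -0.3522, 0.0572]
orientation: [0.001, 0.705, 0.709, 0.0]
force: [-1.3, 2.2, 7.8]
finger_gap: 0.678
grasp_force: 30.0
```

```bash
python3 p.py .5905,-.351,.18,0 .52,.02,.18,0 .414,.1217,.18,0 .414,.1217,.06,0,3
```

```text
t 20.6 [ 0.5917 -0.3522  0.0572] psi 0.3 zaxis [ 0.001 -0.001 -1.   ] gap 0.678 q [-0.57  0.56  1.8  -0.    0.78 -0.58]
.5905,-.351,.18,0 | turn 0.005 | shift [  0.12  -0.12 -12.28] | 3 rows of [ 0.04 -0.04 -4.09]
.52,.02,.18,0 | turn -0.0 | shift [37.1  -7.05 -0.  ] | 9 rows of [ 4.12 -0.78 -0.  ]
.414,.1217,.18,0 | turn -0.0 | shift [ 10.17 -10.6   -0.  ] | 4 rows of [ 2.54 -2.65 -0.  ]
.414,.1217,.06,0,3 | turn -0.0 | shift [ 0.  0. 12.] | 4 rows of [0. 0. 3.]
```

>>> {"op": "move_arm", "data": {
  "rows": "0 0 0 0 0 -2 0.5; 0 0 0 0 0 -4 0.5; 0 0 0 0 0 -4 0.5; 0 0 0 0 0 -2.4 0.5; 0 0 0 2.1 -0.4 0 0.5"
}}

```text
time_s: 21.15
position: [0.5893, -0.3332, 0.1857]
orientation: [0.004, 0.706, 0.708, 0.001]
force: [1.1, 0.4, -2.4]
finger_gap: 0.673
grasp_force: 30.0
```

>>> {"op": "move_arm", "data": {
  "rows": "0 0 0 4 -0.8 0 0.5; 0 0 0 4 -0.8 0 0.5; 0 0 0 4 -0.8 0 0.5; 0 0 0 4 -0.8 0 0.5; 0 0 0 4 -0.8 0 0.5"
}}

```text
time_s: 21.65
position: [0.5447, -0.129, 0.1799]
orientation: [-0.0, 0.705, 0.709, -0.0]
force: [0.5, 0.6, -1.3]
finger_gap: 0.671
grasp_force: 30.0
```

>>> {"op": "move_arm", "data": {
  "rows": "0 0 0 4 -0.7 0 0.5; 0 0 0 4 -0.7 0 0.5; 0 0 0 4 -0.7 0 0.5; 0 0 0 3 -1.3 0 0.5; 0 0 0 2.5 -2.4 0 0.5"
}}

```text
time_s: 22.15
position: [0.4864, 0.0455, 0.1801]
orientation: [0.0, 0.705, 0.709, 0.0]
force: [1.0, 0.0, -2.0]
finger_gap: 0.672
grasp_force: 30.0
```

>>> {"op": "move_arm", "data": {
  "rows": "0 0 0 2.5 -2.6 0 0.5; 0 0 0 2.5 -2.6 0 0.5; 0 0 0 1.5 -1.4 0 0.5; 0 0 0 0 0 0 0.5; 0 0 0 0 0 0 0.5"
}}

```text
time_s: 22.65
position: [0.4204, 0.1086, 0.1801]
orientation: [0.0, 0.705, 0.709, 0.0]
force: [0.4, -0.3, -2.4]
finger_gap: 0.676
grasp_force: 30.0
```

```bash
python3 p.py .414,.1217,.0622,0,3
```

```text
t 22.6 [0.4204 0.1086 0.1801] psi 0.4 zaxis [ 0. -0. -1.] gap 0.676 q [ 0.2  -0.    2.27 -0.    0.87  0.19]
.414,.1217,.0622,0,3 | turn 0.006 | shift [ 1.31 -0.64 11.79] | 4 rows of [ 0.33 -0.16  2.95]
```

>>> {"op": "move_arm", "data": {
  "rows": "0 0 0 1.3 -0.6 1.5 0.5; 0 0 0 0 0 3 0.5; 0 0 0 0 0 3 0.5; 0 0 0 0 0 2 0.5; 0 0 0 0 0 1 0.5"
}}

```text
time_s: 23.15
position: [0.4143, 0.1206, 0.0734]
orientation: [-0.001, 0.706, 0.709, -0.001]
force: [0.0, -0.5, -2.2]
finger_gap: 0.673
grasp_force: 30.0
```

>>> {"op": "move_arm", "data": {
  "rows": "0 0 0 0 0 0 0.5; 0 0 0 0 0 0 0.5; 0 0 0 0 0 0 0.5"
}}

```text
time_s: 23.45
position: [0.4157, 0.1213, 0.0759]
orientation: [0.0, 0.705, 0.709, 0.001]
force: [0.8, 0.2, -2.4]
finger_gap: 0.674
grasp_force: 30.0
```

```bash
python3 p.py .414,.1217,.0622,0,3
```

```text
t 23.4 [0.4157 0.1213 0.0759] psi 0.3 zaxis [ 0.002  0.    -1.   ] gap 0.674 q [ 0.23  0.2   2.31 -0.    0.63  0.23]
.414,.1217,.0622,0,3 | turn 0.005 | shift [ 0.04 -0.17  1.37] | 1 rows of [ 0.04 -0.17  1.37]
```

>>> {"op": "move_arm", "data": {
  "rows": "0 0 0 0 -0.2 0.5 0.5; 0 0 0 0 0 0.5 0.5; 0 0 0 0 0 0.3 0.5; 0 0 0 0 0 0 0.5; 0 0 0 0 0 0 0.5"
}}

```text
time_s: 23.95
position: [0.4128, 0.1213, 0.0618]
orientation: [-0.0, 0.705, 0.709, -0.0]
force: [0.1, 0.2, -1.1]
finger_gap: 0.676
grasp_force: 30.0
```

>>> {"op": "move_arm", "data": {
  "rows": "0 0 0 0 0 0.1 0.5; 0 0 0 0 0 0 0.5; 0 0 0 0 0 0 0.8; 0 0 0 0 0 0 0.9; 0 0 0 0 0 0 1"
}}

```text
time_s: 24.45
position: [0.4129, 0.1213, 0.0609]
orientation: [0.0, 0.705, 0.709, 0.0]
force: [0.6, 0.0, -0.3]
finger_gap: 0.904
grasp_force: 0.0
```

>>> {"op": "move_arm", "data": {
  "rows": "0 0 0 0 0 0 1; 0 0 0 0 0 -2 1; 0 0 0 0 0 -4 1; 0 0 0 0 0 -4 1; 0 0 0 0 0 -4 1"
}}

```text
time_s: 24.95
position: [0.4124, 0.1211, 0.2024]
orientation: [-0.0, 0.705, 0.709, -0.0]
force: [-0.9, 0.1, -0.7]
finger_gap: 0.998
grasp_force: 0.0
```

>>> {"op": "move_arm", "data": {
  "rows": "0 0 0 -2.5 0 -3 1; 0 0 0 -4.5 1 0 1; 0 0 0 -4.5 1 0 1; 0 0 0 -4.5 1 0 1; 0 0 0 -4.5 1 0 1"
}}

```text
time_s: 25.45
position: [0.4539, -0.0855, 0.2311]
orientation: [0.0, 0.705, 0.709, 0.0]
force: [0.8, 1.3, -0.6]
finger_gap: 1.0
grasp_force: 0.0
```

>>> {"op": "move_arm", "data": {
  "rows": "0 0 0 -4.5 1 0 1; 0 0 0 -4.5 1 0 1; 0 0 0 -4.5 1 0 1; 0 0 0 -3 1 0 1; 0 0 0 0 0 0 1"
}}

```text
time_s: 25.95
position: [0.4954, -0.2515, 0.2308]
orientation: [0.0, 0.706, 0.708, -0.0]
force: [-0.6, 0.1, 0.6]
finger_gap: 1.002
grasp_force: 0.0
```

```bash
python3 p.py
python3 - <<'E'
from cell import cams
from h import *
im=cams.get_image('top');s=cams.get_image('scene')
a=ortho(im,.36,.68,-.17,.42,.01,.0010);b=cv2.resize(s['pixels'][90:290,180:460,::-1],(a.shape[1],420),interpolation=cv2.INTER_CUBIC)
cv2.imwrite('pics/f.png',cv2.resize(np.vstack([a,b])[:740],None,fx=.8,fy=.8))
E
```

```text
t 25.9 [ 0.4954 -0.2515  0.2308] psi 0.1 zaxis [ 0.    -0.001 -1.   ] gap 1.002 q [-0.51  0.13  2.02 -0.    0.99 -0.51]
```

View pics/f.png

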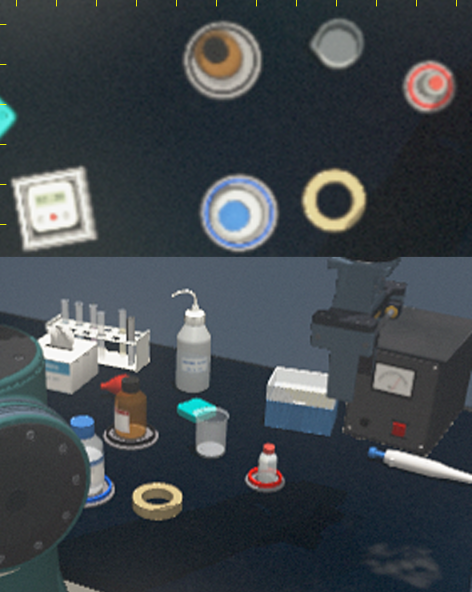

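The final picture shows all four seated and centred to within about 2 mm: timer (53,207), blue cap (234,217), amber cap (215,50), red cap (435,83). The beaker and tape have not moved.

```bash
python3 -c "
from cell import workorder
print(workorder.hand_in())"
```

```text
the job is handed in; nothing more can be done
None
```

The job is handed in after about 26 s of robot time: all three bottles and the timer sit in their holders within about 2 mm of centre by the last picture, and the beaker and tape look unmoved; no verdict was returned.

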